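Peel the top tray off a nested stack and hold it over the light panel

TASK

The nested trays in the cradle are kept by a hold-down lever and by sprung catches at the four corners. Swing the hold-down lever up until its arm stands upright and leave it there, then raise one corner of the top tray a centimetre or more past its catch while the opposite corner still sits in the stack, pause a moment, and peel the tray off the stack without bringing the next tray along. Carry it to the light panel for a pinhole check and finish while still holding it there: right way up and about level, centred over the panel (give or take 3 cm), a hand's breadth (about 10 cm) above it and touching nothing but the gripper. Leave the other trays in the stack, and the bolt and the marker beside it, where they are.

Things in the scene. Friction and masses are not known exactly. Their poses are not given: they have to be found in the camera images.
- cradle: grey steel stacking cradle fixed on the bench, base 226 x 232 x 12 mm; origin on the bench under the middle of the stack; x points from the stack to the hinge fork behind it (roughly away from the robot), y to the left, z up. A bottom tray fixed on it as nest has its underside at z = 12 mm; three loose trays of the same shape sit in it, each 22 mm above the one below
- holddown (a joint): hinge of the hold-down lever, rad: 0 = arm level, rubber foot just over the top tray's floor (tray cannot come out); grows as it swings up and back; 1.57 = arm upright, its 50 mm foot spindle pointing level toward the trays, its tip just over the far rim, 85 mm above it; stop at 1.95. Stiff: stays where it is left, takes 2 to 4 N at the handle
- holddown_hinge (a point): point on the lever's hinge axis (parallel to the cradle's y), 111 mm behind the middle of the stack, 136 mm above the bench
- holddown_handle (a point): middle of the lever's T-handle: round bar 106 mm long parallel to the hinge axis, black grips 16 mm thick from 12 to 53 mm either side of the middle, where the 20 mm wide arm joins. Lever at 0: 150 mm from the hinge toward the trays' near side and 36 mm above the hinge; it turns rigidly with the lever (arm upright: 150 mm above the hinge, 36 mm behind it)
- top_tray: uppermost loose stainless tray, open at the top, 132 (x) by 172 (y) by 45 mm high, floor 100 x 140 mm, tapered walls, rounded corners (outer radius 30 mm), about 0.16 kg. Origin: centre of the floor's underside, 78 mm above the bench at first; x, y as the cradle's, z up. Side play in the nest about 3 mm; out of the nest when its floor is 25 mm higher
- top_rim (a point): middle of the top tray's rim plane, 45 mm above its origin. All round runs a turned-down lip 11 mm wide, 12 mm high, with upright faces, to be gripped with one finger inside the tray: inner face 55 mm from the middle in x and 75 mm in y, outer face 66 and 86 mm. The next tray's lip begins 22 mm below the rim: keep the fingertips less than 18 mm below it
- second_tray: the next tray, same shape and origin, 22 mm below the top one; must stay. The top tray is kept by four sprung catches on 140 mm high posts beside its short sides (x = -36 and +36 mm, y = -88 to -121 and +88 to +121 mm): bevelled bolts that reach 3 mm over its lip. Each gives way with about 4 N when its corner is pulled 5 mm up; the near and far lips are free
- third_tray: the third loose tray, same shape and origin, another 22 mm down; stays in the stack
- light_panel: flat LED inspection panel fixed on the bench, 190 (x) by 230 (y) mm and 18 mm high, bright diffuser in an aluminium frame; origin at the bench top under its middle
- corner_near_left (a point): near left corner of the top tray's floor underside (x = -50 mm, y = +70 mm in the tray's frame; near = away from the hinge fork)
- corner_near_right (a point): near right corner of the top tray's floor underside (x = -50 mm, y = -70 mm in the tray's frame; near = away from the hinge fork)
- corner_far_left (a point): far left corner of the top tray's floor underside (x = +50 mm, y = +70 mm in the tray's frame; near = away from the hinge fork)
- corner_far_right (a point): far right corner of the top tray's floor underside (x = +50 mm, y = -70 mm in the tray's frame; near = away from the hinge fork)
- bolt: bystander: hex bolt standing on its head, 18 mm wide, 56 mm high; origin centre of its underside
- paint_marker: bystander: yellow paint marker lying, 136 mm long, 15 mm thick; origin centre of its underside

How it is judged (in metres and radians):
On the way, in this order (a step that is already met when the one before it is completed fails the run):
1. the hold-down lever is swung up and its arm stands upright (80 to 100 degrees), the top tray still seated (value of joint holddown between 1.396 and 1.745 rad and velocity of joint holddown below 0.3 rad/s and z of each of corner_near_left, corner_near_right, corner_far_left, corner_far_right in the frame of second_tray below 0.027 m), for 0.2 s.
2. one corner of the top tray is raised at least 10 mm while the opposite corner is still within 5 mm of its seat (((z of corner_near_left in the frame of second_tray above 0.032 m and z of corner_far_right in the frame of second_tray below 0.027 m) or (z of corner_near_right in the frame of second_tray above 0.032 m and z of corner_far_left in the frame of second_tray below 0.027 m) or (z of corner_far_left in the frame of second_tray above 0.032 m and z of corner_near_right in the frame of second_tray below 0.027 m) or (z of corner_far_right in the frame of second_tray above 0.032 m and z of corner_near_left in the frame of second_tray below 0.027 m))), for 0.15 s.
At the end, for the whole second after the job is handed in: the gripper holds the top tray still, within 40 mm of over the panel's middle, underside 70 to 220 mm above the bench, level within 20 degrees, touching neither panel nor stack; lever upright within 10 degrees; other trays within 6 mm of their height and 10 mm sideways (horizontal distance between top_tray and light_panel below 0.04 m and height (world z) of top_tray between 0.07 and 0.22 m and angle between top_tray's own z axis and vertical below 0.35 rad and linear speed of top_tray below 0.03 m/s and contact force between the fingers and top_tray above 1 N and contact force between top_tray and light_panel below 0.1 N and contact force between top_tray and cradle below 0.1 N and contact force between top_tray and second_tray below 0.1 N and value of joint holddown between 1.396 and 1.745 rad and z of second_tray in the frame of cradle below 0.062 m and horizontal distance between second_tray and cradle below 0.01 m and z of third_tray in the frame of cradle below 0.04 m); the arm keeps its last pose, push and grip.
It fails at once if the next tray is pulled more than 10 mm up with the top one (z of second_tray in the frame of cradle above 0.066 m).
It fails at once if the bolt or the marker is moved more than 3 cm (distance of any of bolt, paint_marker from where it was at the start of the episode above 0.03 m).
It also fails if it takes over 62 s, if anything falls off the work surface, if the arm or the gripper's body presses on something with over 40 N, if the wrist force passes 120 N, or if a joint passes its speed limit or range.

ROBOT

A 6-joint arm with a two-finger parallel gripper is mounted at the origin on a cart in front of the work surface, level with it; the furniture and walls round the work are solid. World frame = base frame: x ahead of the robot, y to its left, z up, the work surface at z = 0. Lengths are in mm, angles in rad, forces in N, time in s.
With the tool pointing down it reaches from about 275 to 750 mm from the base axis. Payload 10.2 kg.
Tool frame: the origin (TCP) lies at the very end of the fingers, on their centre line; the grasp point (between the pads) lies 19 mm behind it (ctrl.tcp_to_grasp is the distance from the TCP to the grasp point, in mm); z points along the fingers, x is the direction in which the jaws open and shut, and the axes are right-handed (so a half turn about z gives the same grasp; the last joint's range is limited). The gripper opens to 85 mm and grips with 20 to 120 N. Pads are 22 mm wide; open, the fingers measure 114 mm over their backs; the gripper's body (76 mm by 85 mm) begins 54 mm behind the grasp point. The pads swing forward as they close: fully open they stand 13 mm farther back than shut.
Start: joints at [0.986, 0.313, 1.498, -0, 1.331, -0.223], TCP at [185.841, 491.014, 231.294] pointing down, gripper open.
Joint ranges: [-2.94, 2.94], [-0.97, 2.17], [0.19, 2.56], [-1.23, 4.37], [0.02, 3.11], [-2.88, 2.88]. Speed limits (rad/s): [2.39, 2.39, 3.01, 3.14, 3.14, 3.14].

INTERFACE

Orientations are given as a unit quaternion [w, x, y, z].
In Python, from rig import monitor, vision, order, ctrl gives the robot as it stands. The module is installed in compiled form; this text tells all that it offers.
- The arm moves only by the shell command python3 -m pendant 'ROWS' [FORCE]. ROWS is JSON, a list that holds one entry, the list of rows, each a list of 5 numbers: the closure, from -1 (fully open) to 1 (shut), then the shift along the world's x, y, z in m, then the turn about the world's z in degrees. In form: [[[fingers, dx, dy, dz, spin], ...]]. A call has 1 to 20 rows; each row is the pose to reach, as a shift and turn from the pose commanded when the call began; what a row does not reach only later rows make up. A row lasts 1/10 s, in which the tool goes at most 50 mm and 8.59 degrees, less where a joint would pass 70% of its speed; a pose out of reach is approached as far as the arm can. A call with a gripper value outside its range is refused whole. The fingers move at their own pace and stop on an object; FORCE is the grip in N (left out, the last holds). Time passes only in rows, so rows that repeat a pose let the fingers close. It gives the time, the measured TCP pose, the force and the opening at its end, in the units of the state.
- monitor.sense(): the state, without advancing time (a new reading comes with each control period).
- vision.capture(name): name is "scene" or "top"; returns (picture, depth): 420x560x3 uint8, red, green, blue; 420x560 float32, mm along the optical axis (not along the pixel's ray), 0 where there is no reading.
- vision.camera_info(name): a dict with "fov_y" (degrees; the focal length in pixels is half the picture's height over the tangent of half this angle, whatever the lens; pixels are square), "cx", "cy" (the principal point, pixels), "R" (3x3) and "t" (3): a world point X has camera coordinates R X + t. Camera axes: x right, y down, z forward; pixel columns grow to the right and rows downward; lengths in mm; the calibration is good to about 2 mm. A picture is of the moment at which its call begins. camera_info takes no time and is no camera call.
- order.finish_job(): hands the job in, once; it reports no verdict.
The state is a dict: "time_s": time; "joints": joint angles; "dq": joint speeds; "tau": joint torques, N m; "eef_pos": TCP position; "ee_rot": TCP orientation; "force": force on the tool from outside, world axes, zero at the start; "wrist_torque": the same for the moment, N m; "grip_width": opening from 0.0 (shut) to 1.0 (fully open).
Only numpy, scipy, OpenCV 4.12 (cv2) and the standard library are available. Lean on these libraries where they do the work, as an engineer would, in place of code of your own. Each camera call takes 0.05 s, during which the arm holds its last target.

## Working session

There is one attempt and no reset: what is moved stays moved. The work goes in short steps, Python scripts to look and compute and a shell command to move; the robot and the scene stay as the last step left them, time stands still between calls to the robot, and variables do not carry over. Pictures are saved under pics/ and viewed, and the job is handed in when it is done.

```bash
mkdir -p pics
python3 - <<'E'
from rig import monitor, vision, order, ctrl
import cv2,numpy as np
print(monitor.sense()); print(ctrl.tcp_to_grasp)
for n in ("scene","top"):
    p,d=vision.capture(n); cv2.imwrite(f"pics/{n}0.png",p[:,:,::-1]); np.savez(f"{n}0.npz",p=p,d=d)
    print(n,vision.camera_info(n))
E
```

```text
{'time_s': 0.0, 'joints': array([ 9.85597690e-01,  3.13425325e-01,  1.49842807e+00, -9.08314865e-06,
        1.33100295e+00, -2.23419136e-01]), 'dq': array([-0.00053903, -0.0008376 ,  0.00023933,  0.00114597, -0.00043972,
        0.00020065]), 'tau': array([ 2.78772004e-04, -4.12274015e+01, -2.59736431e+01, -1.97020167e-04,
        4.20753640e-03,  2.02425178e-05]), 'eef_pos': array([185.69623559, 490.78884964, 230.75109597]), 'ee_rot': array([ 2.39097362e-04,  8.22780815e-01,  5.68358453e-01, -5.84874894e-04]), 'force': array([-0.20503662, -0.31422157, -0.47620073]), 'wrist_torque': array([-0.01375593,  0.03787682,  0.00034886]), 'grip_width': 1.0003890070986818}
18.700000000000003
scene {'fov_y': 43.005283378271244, 'cx': 284.31013538270975, 'cy': 208.660496945609, 'R': array([[ 0.77827653, -0.62764511, -0.0186348 ],
       [-0.35481327, -0.41509407, -0.8377377 ],
       [ 0.51806678,  0.65860346, -0.54575479]]), 't': array([-386.55133646,  266.14395072, 1039.52846896])}
top {'fov_y': 48.6943898059211, 'cx': 286.2196987188978, 'cy': 209.88206633273072, 'R': array([[ 0.02084898, -0.99955357,  0.02140057],
       [-0.99800878, -0.02208175, -0.05908356],
       [ 0.05952975, -0.02012612, -0.99802362]]), 't': array([ -39.56209181,  501.29334155, 1272.63831823])}
```

View pics/scene0.png

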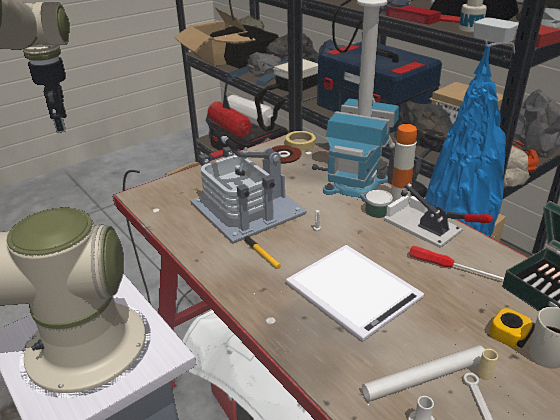

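View pics/top0.png

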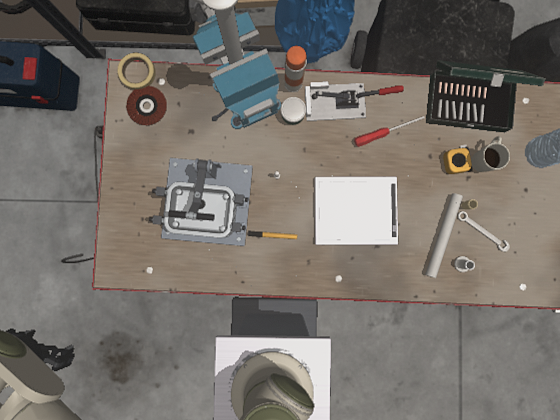

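```bash
cat > h.py <<'E'
import numpy as np, cv2
from rig import vision
def K(n,h=420):
    i=vision.camera_info(n); f=h/2/np.tan(np.radians(i["fov_y"])/2); return i,f
def px2w(n,u,v,z=None,d=None):
    i,f=K(n); r=np.array([(u-i["cx"])/f,(v-i["cy"])/f,1.0]); R=i["R"];t=i["t"]
    if d is not None: return R.T@(r*d-t)
    o=-R.T@t; w=R.T@r; s=(z-o[2])/w[2]; return o+s*w
def w2px(n,X):
    i,f=K(n); c=i["R"]@np.asarray(X,float)+i["t"]; return np.array([i["cx"]+f*c[0]/c[2],i["cy"]+f*c[1]/c[2]])
def cloud(n,d):
    i,f=K(n); v,u=np.mgrid[:420,:560]; P=np.stack([(u-i["cx"])/f*d,(v-i["cy"])/f*d,d],-1)-i["t"]; return P@i["R"]
def crop(p,u0,u1,v0,v1,name,s=None):
    c=p[v0:v1,u0:u1,::-1]; s=s or min(800//(u1-u0),600//(v1-v0)); cv2.imwrite(name,cv2.resize(c,None,fx=s,fy=s,interpolation=cv2.INTER_CUBIC)); print(name,s)
E
python3 - <<'E'
from h import *
a=np.load("top0.npz"); crop(a["p"],135,315,145,255,"pics/topc0.png")
b=np.load("scene0.npz"); crop(b["p"],180,340,130,280,"pics/scc0.png")
P=cloud("top",a["d"])
for u,v in [(356,210),(316,178),(398,178),(315,244),(398,244),(277,175),(265,235),(290,236),(280,260),(169,159),(252,163),(246,243),(162,241)]:
    print(u,v,P[v,u].round(1))
E
```

```text
pics/topc0.png 4
pics/scc0.png 4
356 210 [ 505.6 -222.    21.4]
316 178 [ 593.3 -110.2   12.8]
398 178 [ 600.7 -344.5   -2. ]
315 244 [ 4.091e+02 -1.117e+02 -1.000e-01]
398 244 [ 413.9 -345.2    0. ]
277 175 [596.1  -1.1  34.9]
265 235 [431.2  28.4  15.2]
290 236 [429.9 -40.8  13.2]
280 260 [362.7 -14.6   2.3]
169 159 [638.9 303.4   0. ]
252 163 [632.7  70.    3.3]
246 243 [407.9  81.3  -0.6]
162 241 [408.6 315.2  -2.6]
```

View pics/topc0.png

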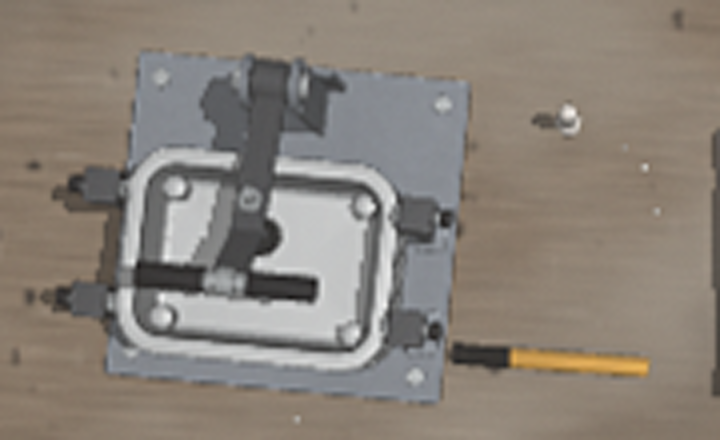

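View pics/scc0.png

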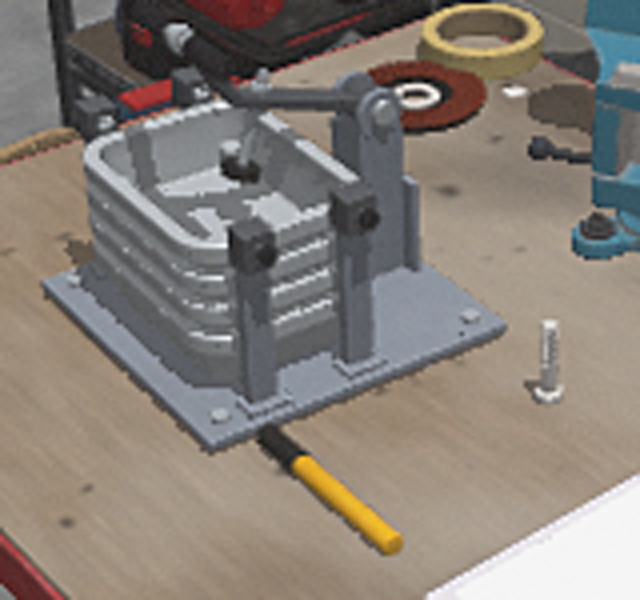

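Run:
```python
from h import *
for c in [(140,50),(470,80),(442,402),(108,372)]:
    print(px2w("top",135+c[0]/4-.4,145+c[1]/4-.4,z=12).round(1))
a=np.load("top0.npz"); P=cloud("top",a["d"]); 
m=(P[...,2]>114)&(P[...,2]<130)&(P[...,0]>400)&(P[...,0]<640)&(P[...,1]>70)&(P[...,1]<310)
q=P[m]; print(m.sum(), np.median(q[:,2]))
n,l,s,c=cv2.connectedComponentsWithStats(m.astype(np.uint8),connectivity=8)
for k in range(1,n):
    if s[k,4]>20:
        w=P[l==k]; print(s[k],cv2.minAreaRect(w[:,:2].astype(np.float32)),np.median(w[:,2]))
im=np.zeros((420,560,3),np.uint8); im[m]=255; 
z=np.clip(P[...,2],-20,230); crop(cv2.applyColorMap((z+20).astype(np.uint8),cv2.COLORMAP_JET),135,315,145,255,"pics/zc0.png")
# handle points
h=(P[...,2]>155)&(P[...,0]>380)&(P[...,0]<660)&(P[...,1]>50)&(P[...,1]<330)
n,l,s,c=cv2.connectedComponentsWithStats(h.astype(np.uint8),connectivity=8)
for k in range(1,n):
    w=P[l==k]; print(s[k],cv2.minAreaRect(w[:,:2].astype(np.float32)),np.median(w[:,2]))
# marker, bolt, panel
for u,v in [(277,175)]: print(P[170:180,272:282,2].round())
crop(a["p"],300,420,165,255,"pics/panel0.png")
# panel by threshold
g=(a["p"].min(-1)>200).astype(np.uint8); n,l,s,c=cv2.connectedComponentsWithStats(g)
k=1+np.argmax(s[1:,4]); ct=cv2.findContours((l==k).astype(np.uint8),0,2)[0][0]; r=cv2.minAreaRect(ct); print(r)
for b in cv2.boxPoints(r): print(px2w("top",*b,z=18).round(1))
```

```text
[642.3 299.1  12. ]
[626.8  69.1  12. ]
[402.2  82.8  12. ]
[418.1 313.1  12. ]
956 121.84534497674102
[162 182  73  55 884] ((493.58746337890625, 196.16949462890625), (176.4737091064453, 131.91156005859375), 85.92333984375) 121.82432940056108
[199 199   7  10  37] ((505.8031005859375, 186.62173461914062), (10.71350383758545, 24.122264862060547), 73.46307373046875) 120.63822705936978
pics/zc0.png 4
[168 177  47  44 583] ((518.418701171875, 193.38897705078125), (106.35235595703125, 105.74898529052734), 86.56298065185547) 219.01378548817212
[[-2.  1. -3.  2.  0.  0. -1.  3. -1.  2.]
 [ 4.  1.  3.  1. 54. 55. 54. -5.  3.  1.]
 [ 1. -1.  1. 57. 55. 51. 60. -1. -3. -0.]
 [ 3. -2. -4. 52. 56. 56. 57.  4. -3. -1.]
 [ 0. -3.  8. 35. 53. 55. 45.  4.  1.  1.]
 [-2.  1. 10.  7. 30. 35. 26.  2.  1. -1.]
 [-3. -1.  4.  2. 13. 12.  6.  8.  5.  1.]
 [-1. -3.  2.  4.  7.  5.  6.  5.  4.  1.]
 [ 2. -2.  1. -2. -1.  3. -1.  4.  0.  1.]
 [-4.  5. -2.  2. -0. -2. -1. -1.  2.  4.]]
pics/panel0.png 6
((356.5, 210.0), (66.0, 81.0), 90.0)
[ 595.4 -109.7   18. ]
[ 600.8 -336.5   18. ]
[ 416.7 -337.7   18. ]
[ 412.1 -112.9   18. ]
```

View pics/zc0.png

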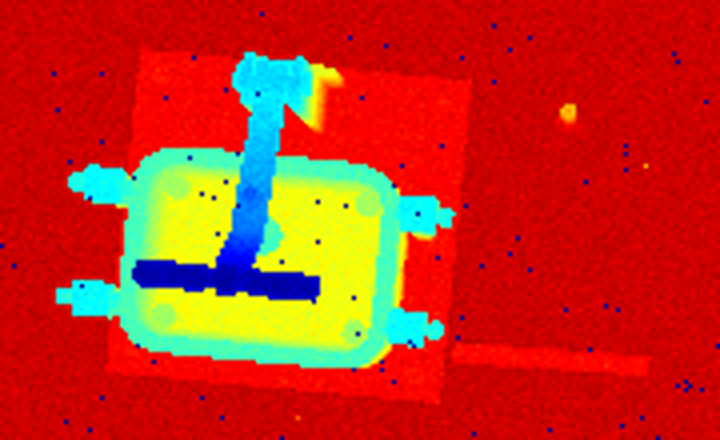

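View pics/panel0.png

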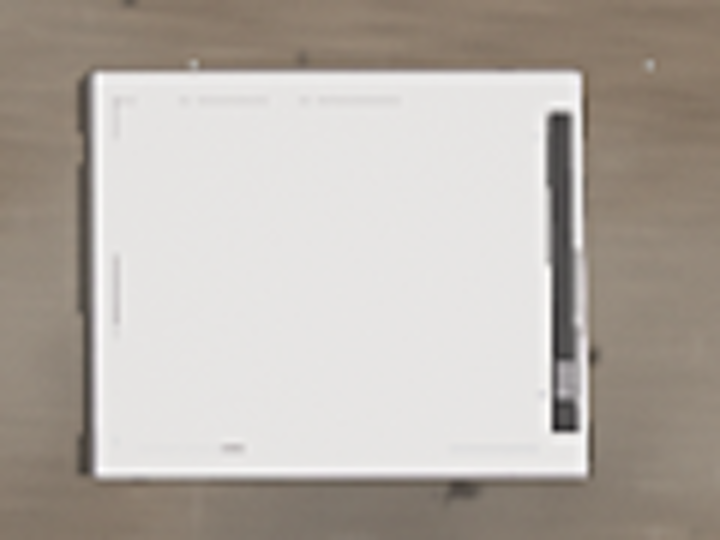

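Run:
```python
from h import *
a=np.load("top0.npz"); P=cloud("top",a["d"])
for c in [(150,272),(180,277),(225,282),(280,288),(310,290),(240,250),(250,200),(260,140),(268,75),(270,240),(90,184),(85,298),(420,216),(410,328)]:
    u=135+c[0]//4;v=145+c[1]//4; print(c,P[v,u].round(1))
h=(P[...,2]>195)&(P[...,0]>380)&(P[...,0]<660)&(P[...,1]>50)&(P[...,1]<330)
v,u=np.nonzero(h); print(u.min(),u.max(),v.min(),v.max())
c=np.radians(-4); R=np.array([[np.cos(c),np.sin(c)],[-np.sin(c),np.cos(c)]])
w=P[h].copy(); w[:,:2]=(w[:,:2]-[493.6,196.2])@R.T
for lo in range(-60,130,10):
    s=w[(w[:,0]>=lo)&(w[:,0]<lo+10)]
    if len(s): print(lo,len(s),np.median(s[:,2]).round(1),s[:,1].min().round(),s[:,1].max().round())
```

```text
(150, 272) [476.5 239.4 223.5]
(180, 277) [474.5 220.4 225.8]
(225, 282) [472.7 194.6 228.1]
(280, 288) [468.9 162.8 225. ]
(310, 290) [469.3 146.9 223.8]
(240, 250) [493.4 192.1 193.9]
(250, 200) [523.6 191.  177.9]
(260, 140) [562.7 188.5 157.1]
(268, 75) [606.2 186.  150. ]
(270, 240) [503.1 186.7 125.5]
(90, 184) [534.4 296.8 142.4]
(85, 298) [464.7 297.4 139.5]
(420, 216) [519.1  89.8 142.3]
(410, 328) [449.1  95.8 138.5]
168 214 206 220
-30 147 223.5 -55.0 51.0
-20 166 223.7 -55.0 52.0
-10 33 204.0 -12.0 7.0
0 3 197.2 -10.0 3.0
```

```bash
python3 -m pendant '[[[-1,0,0,0.07,0],[-1,0.1,-0.1,0.07,-25],[-1,0.2,-0.2,0.07,-50],[-1,0.2855,-0.327,0.07,-73.3],[-1,0.2855,-0.327,0.07,-73.3],[-1,0.2855,-0.327,0.07,-73.3],[-1,0.2855,-0.327,0.07,-73.3],[-1,0.2855,-0.327,0.07,-73.3],[-1,0.2855,-0.327,0.07,-73.3],[-1,0.2855,-0.327,0.07,-73.3],[-1,0.2855,-0.327,0.07,-73.3],[-1,0.2855,-0.327,0.07,-73.3],[-1,0.2855,-0.327,0.07,-73.3],[-1,0.2855,-0.327,0.07,-73.3],[-1,0.2855,-0.327,0.07,-73.3],[-1,0.2855,-0.327,0.07,-73.3]]]' 25
python3 - <<'E'
from h import *
p,d=vision.capture("top"); crop(p,135,315,145,255,"pics/topc1.png")
p,d=vision.capture("scene"); crop(p,160,360,60,210,"pics/scc1.png")
a=np.load("top0.npz"); P=cloud("top",a["d"]); m=(P[...,0]>600)&(P[...,0]<800)&(P[...,1]>50)&(P[...,1]<330)&(P[...,2]>60)
for lo in range(600,800,20):
    s=P[m&(P[...,0]>=lo)&(P[...,0]<lo+20)]
    if len(s): print(lo,len(s),s.min(0).round(),s.max(0).round())
E
```

```text
time_s: 1.7
eef_pos: [471.1, 164.5, 301.4]
ee_rot: [-0.0, 0.999, -0.035, 0.0]
force: [-0.6, -0.2, 0.0]
grip_width: 1.001
pics/topc1.png 4
pics/scc1.png 4
600 150 [600. 155.  62.] [620. 210. 154.]
620 10 [620. 155.  79.] [624. 200. 141.]
720 242 [721.  52.  61.] [740. 174. 164.]
740 396 [740.  50.  60.] [760. 177. 210.]
760 418 [760.  50. 157.] [780. 145. 213.]
780 401 [780.  50. 164.] [800. 155. 213.]
```

View pics/topc1.png

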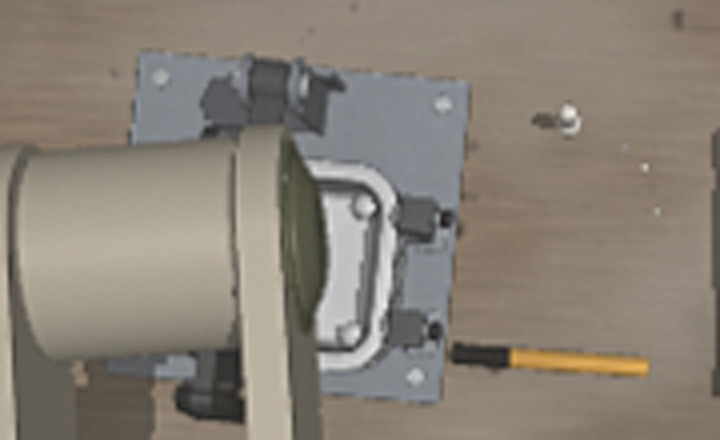

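View pics/scc1.png

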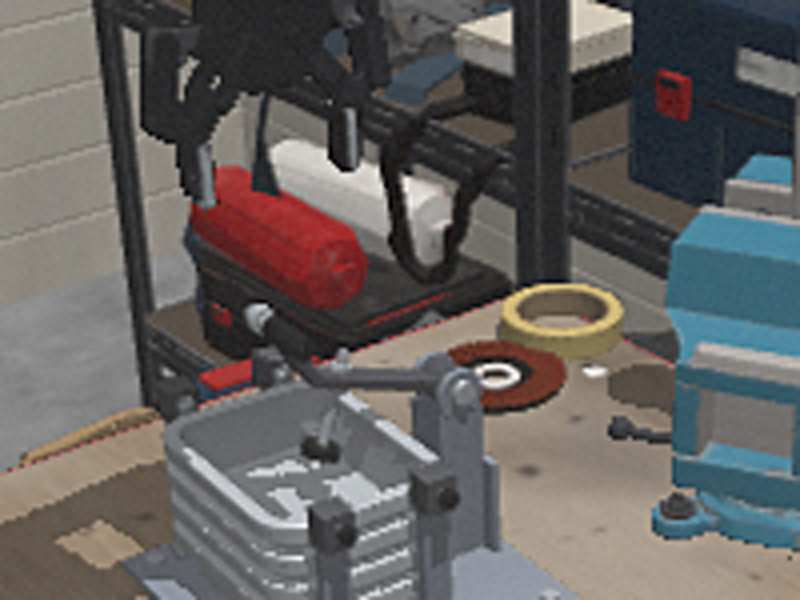

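```bash
python3 -m pendant '[[[-1,0,0,-0.04,0],[-1,0,0,-0.08,0],[-1,0,0,-0.104,0],[-1,0,0,-0.104,0],[0,0,0,-0.104,0],[1,0,0,-0.104,0],[1,0,0,-0.104,0],[1,0,0,-0.104,0],[1,0,0,-0.104,0],[1,0,0,-0.104,0],[1,0,0,-0.104,0]]]' 25
python3 - <<'E'
from h import *
p,d=vision.capture("scene"); crop(p,160,360,60,210,"pics/scc2.png")
E
```

```text
time_s: 2.9
eef_pos: [471.3, 164.1, 197.6]
ee_rot: [-0.0, 0.999, -0.035, -0.0]
force: [-1.9, 0.1, 2.5]
grip_width: 0.175
pics/scc2.png 4
```

View pics/scc2.png

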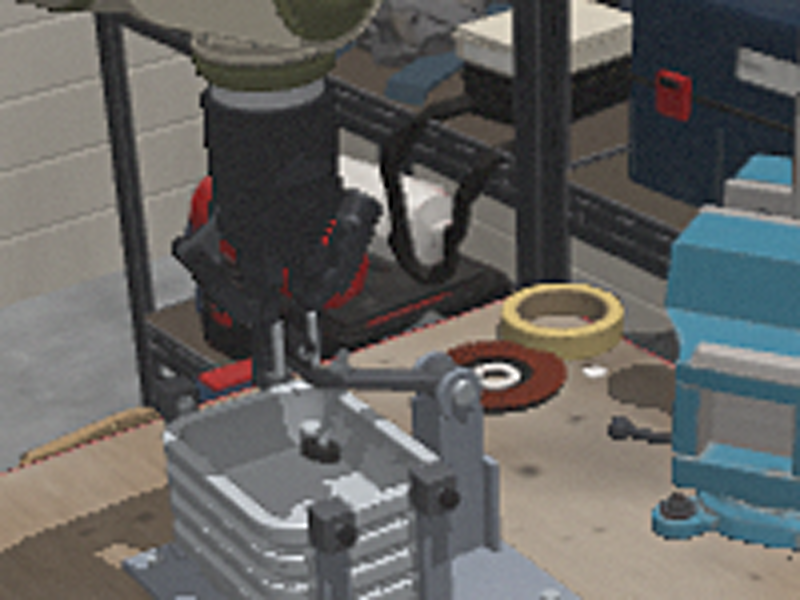

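```bash
python3 -c "
import numpy as np
for p in np.linspace(.545,1.806,15)[1:]:
    x=-154.3*np.cos(p)+154.3*np.cos(.545);z=154.3*(np.sin(p)-np.sin(.545)); print(round(x*.9976),round(-x*.0698),round(z))"
```

```text
8 -1 12
16 -1 22
26 -2 32
37 -3 41
48 -3 49
60 -4 56
72 -5 62
85 -6 67
99 -7 71
112 -8 73
126 -9 74
140 -10 74
154 -11 73
168 -12 70
```

```bash
python3 -m pendant '[[[1,0.008,-0.001,0.012,0],[1,0.016,-0.001,0.022,0],[1,0.026,-0.002,0.032,0],[1,0.037,-0.003,0.041,0],[1,0.048,-0.003,0.049,0],[1,0.060,-0.004,0.056,0],[1,0.072,-0.005,0.062,0]]]' 25
python3 - <<'E'
from h import *
p,d=vision.capture("scene"); crop(p,160,360,60,210,"pics/scc3.png")
E
```

```text
time_s: 3.65
eef_pos: [542.7, 159.1, 260.2]
ee_rot: [0.0, 0.999, -0.035, -0.001]
force: [-8.1, 0.2, 5.6]
grip_width: 0.177
pics/scc3.png 4
```

View pics/scc3.png

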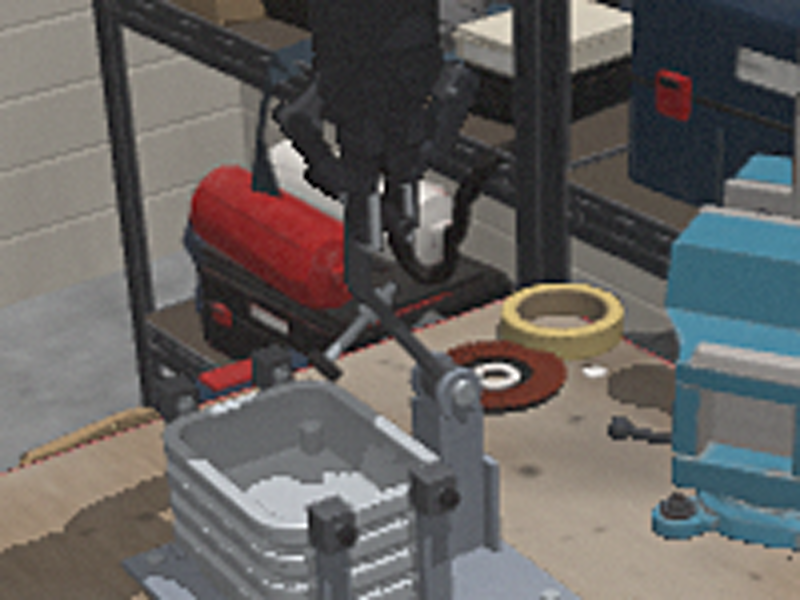

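Lever is following the gripper (arm about 55° up). Second half of the arc.

```bash
python3 -m pendant '[[[1,0.013,-0.001,0.005,0],[1,0.027,-0.002,0.009,0],[1,0.040,-0.003,0.011,0],[1,0.054,-0.004,0.012,0],[1,0.068,-0.005,0.012,0],[1,0.082,-0.006,0.011,0],[1,0.096,-0.007,0.008,0],[1,0.096,-0.007,0.008,0],[1,0.096,-0.007,0.008,0],[1,0.096,-0.007,0.008,0]]]' 25
python3 - <<'E'
from h import *
p,d=vision.capture("scene"); crop(p,160,360,60,210,"pics/scc4.png")
E
```

```text
time_s: 4.7
eef_pos: [639.6, 152.0, 267.5]
ee_rot: [-0.0, 0.999, -0.035, 0.001]
force: [2.9, 0.2, 2.3]
grip_width: 0.177
pics/scc4.png 4
```

View pics/scc4.png

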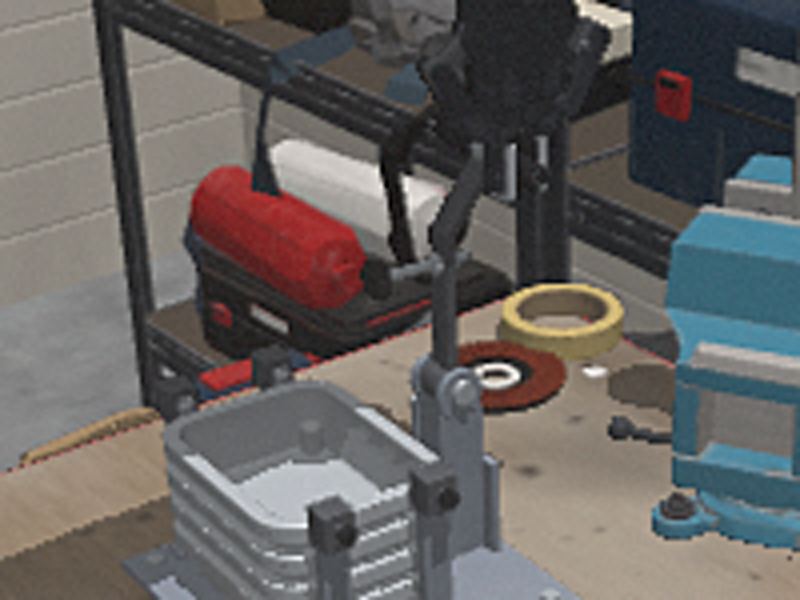

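```bash
python3 -m pendant '[[[0,0,0,0,0],[-1,0,0,0,0],[-1,0,0,0,0],[-1,0,0,0,0],[-1,0,0,0.04,0],[-1,0,0,0.08,0],[-1,0,0,0.08,0],[-1,-0.05,-0.03,0.08,0],[-1,-0.10,-0.06,0.08,0],[-1,-0.15,-0.1,0.08,0],[-1,-0.2,-0.15,0.08,0],[-1,-0.3,-0.25,0.06,0],[-1,-0.3,-0.25,0.06,0],[-1,-0.3,-0.25,0.06,0],[-1,-0.3,-0.25,0.06,0],[-1,-0.3,-0.25,0.06,0],[-1,-0.3,-0.25,0.06,0]]]' 25
python3 - <<'E'
from h import *
p,d=vision.capture("scene"); crop(p,160,360,60,210,"pics/scc5.png"); np.savez("scene5.npz",p=p,d=d)
p,d=vision.capture("top"); crop(p,135,315,145,255,"pics/topc5.png");np.savez("top5.npz",p=p,d=d)
E
```

```text
time_s: 6.45
eef_pos: [339.1, -98.3, 327.2]
ee_rot: [-0.0, 0.999, -0.036, 0.0]
force: [0.1, -0.3, 0.9]
grip_width: 0.997
pics/scc5.png 4
pics/topc5.png 4
```

View pics/scc5.png

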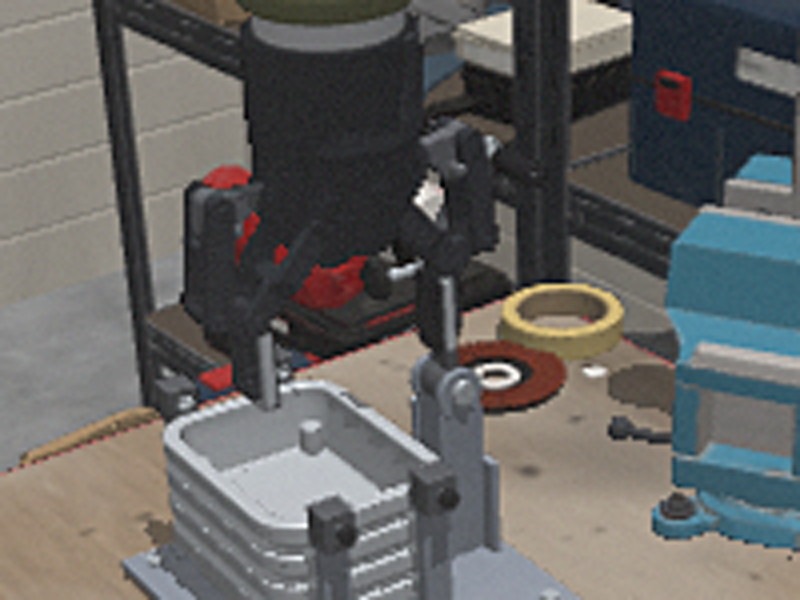

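View pics/topc5.png

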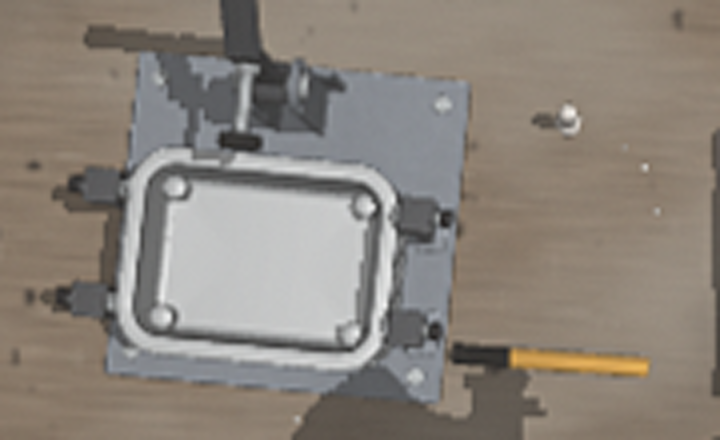

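Run:
```python
from h import *
a=np.load("top5.npz"); P=cloud("top",a["d"]); d=np.array([493.5,194.4])
c=np.radians(-4); R=np.array([[np.cos(c),np.sin(c)],[-np.sin(c),np.cos(c)]])
Q=P.copy(); Q[...,:2]=(P[...,:2]-d)@R.T
m=(abs(Q[...,2]-122)<7)&(abs(Q[...,0])<75)&(abs(Q[...,1])<86.5)
q=Q[m]; print(len(q),np.median(q[:,2]))
for nm,ax,o in (("x",0,1),("y",1,0)):
    for s in (1,-1):
        k=(q[:,ax]*s>45)&(abs(q[:,o])<(35 if ax==0 else 20)); v=q[k,ax]; print(nm,s,np.percentile(v,[2,50,98]).round(1),len(v))
for u,v in [(240,140),(240,90),(235,20),(348,330),(365,205),(162,316),(177,187)]:
    print(Q[145+v//4,135+u//4].round(1))
# edges from RGB along near/far/right/left lines
g=a["p"].mean(-1).astype(np.uint8)
def W(x,y,z=122): return [*(d+R.T@np.array([x,y])),z]
for nm,f in (("near",lambda s,o:W(-s,o)),("far",lambda s,o:W(s,o)),("right",lambda s,o:W(o,-s)),("left",lambda s,o:W(o,s))):
    prof=[]
    ss=np.arange(50,100,2)
    for s in ss:
        prof.append(np.mean([cv2.getRectSubPix(g,(1,1),tuple(w2px("top",f(s,o))))[0,0] for o in range(-18,19,3)]))
    print(nm,[int(x) for x in prof])
```

```text
907 121.83096087400358
x 1 [54.8 59.9 65.4] 121
x -1 [-65.9 -60.7 -55.3] 121
y 1 [74.6 79.4 85.4] 72
y -1 [-86.2 -80.7 -75.4] 69
[ 60.1  -3.2 234.1]
[ 91.6   2.  222.7]
[124.6   3.4 259.8]
[-40.3 -59.4  97.2]
[ 40.5 -62.1  99.6]
[-43.6  61.6  98. ]
[42.3 60.3 97.8]
near [130, 98, 79, 118, 176, 197, 199, 189, 159, 137, 136, 140, 140, 140, 142, 132, 119, 118, 124, 126, 126, 126, 125, 123, 122]
far [84, 83, 126, 178, 202, 196, 185, 159, 120, 105, 105, 106, 106, 113, 126, 128, 107, 92, 91, 89, 86, 86, 87, 89, 86]
right [197, 196, 196, 196, 196, 198, 197, 183, 145, 125, 116, 95, 106, 153, 200, 209, 216, 197, 135, 106, 106, 110, 126, 140, 138]
left [196, 195, 197, 208, 205, 164, 122, 108, 108, 108, 107, 100, 96, 155, 202, 201, 191, 169, 124, 89, 79, 81, 82, 80, 92]
```

Run:
```python
from h import *
d=np.array([493.5,194.4]); c=np.radians(-4); R=np.array([[np.cos(c),np.sin(c)],[-np.sin(c),np.cos(c)]])
for n in ("top","scene"):
    a=np.load(n+"5.npz"); Q=cloud(n,a["d"]); Q[...,:2]=(Q[...,:2]-d)@R.T
    m=(Q[...,2]>155)&(Q[...,0]>20)&(Q[...,0]<190)&(abs(Q[...,1])<70)
    q=Q[m]; print(n,len(q))
    for lo in range(20,190,8):
        s=q[(q[:,0]>=lo)&(q[:,0]<lo+8)]
        if len(s)>2: print(lo,len(s),"z",np.percentile(s[:,2],[5,50,95]).round(),"y",np.percentile(s[:,1],[5,50,95]).round())
    if n=="scene":
        for lo in range(155,310,10):
            s=q[(q[:,2]>=lo)&(q[:,2]<lo+10)&(abs(q[:,1])<15)]
            if len(s)>2: print("z",lo,len(s),np.percentile(s[:,0],[5,50,95]).round())
```

```text
top 675
52 19 z [211. 228. 234.] y [-10.  -1.  10.]
60 34 z [223. 232. 236.] y [-12.  -3.   9.]
68 11 z [221. 225. 227.] y [-3. -1.  2.]
76 12 z [220. 223. 227.] y [-4. -1.  4.]
84 11 z [221. 224. 229.] y [-3. -1.  2.]
92 12 z [220. 224. 227.] y [-4. -1.  2.]
100 51 z [160. 224. 240.] y [-10.  -3.   5.]
108 56 z [175. 244. 253.] y [-11.  -7.   9.]
116 39 z [251. 256. 263.] y [-10.  -1.   8.]
124 41 z [261. 267. 273.] y [-10.  -2.   8.]
132 44 z [269. 276. 284.] y [-10.  -1.   8.]
140 188 z [284. 291. 295.] y [-48.  -1.  46.]
148 151 z [287. 292. 295.] y [-51.  -3.  45.]
156 6 z [284. 286. 287.] y [-33.   3.  32.]
scene 227
52 30 z [216. 225. 235.] y [-12.  -3.   9.]
60 34 z [218. 229. 236.] y [-14.  -9.   8.]
68 3 z [227. 228. 228.] y [-6. -1.  0.]
76 11 z [222. 226. 229.] y [-9. -7. -0.]
84 5 z [222. 227. 228.] y [-7. -3. -1.]
100 10 z [155. 158. 210.] y [-13.  -7.   2.]
108 17 z [156. 249. 256.] y [-12.  -3.   6.]
116 8 z [158. 167. 256.] y [-10.  -9.   4.]
140 71 z [284. 291. 296.] y [-56. -35. -11.]
148 34 z [282. 294. 297.] y [-56. -45.  -4.]
z 155 19 [106. 108. 117.]
z 165 3 [116. 117. 117.]
z 215 31 [58. 60. 83.]
z 225 46 [58. 63. 89.]
z 235 6 [59. 63. 66.]
z 245 10 [109. 114. 116.]
z 255 3 [113. 116. 118.]
z 285 10 [143. 146. 153.]
z 295 4 [147. 149. 153.]
```

```bash
python3 -m pendant '[[[-1,0.015,0.04,-0.02,0],[-1,0.03,0.08,-0.06,0],[-1,0.045,0.12,-0.10,0],[-1,0.06,0.16,-0.12,0],[-1,0.075,0.2,-0.12,0],[-1,0.0906,0.2517,-0.12,0],[-1,0.0906,0.2517,-0.14,0],[-1,0.0906,0.2517,-0.16,0],[-1,0.0906,0.2517,-0.18,0],[-1,0.0906,0.2517,-0.18,0],[-1,0.0906,0.2517,-0.18,0]]]' 40
python3 - <<'E'
from h import *
p,d=vision.capture("scene"); crop(p,160,360,60,210,"pics/scc6.png")
E
```

```text
time_s: 7.65
eef_pos: [430.0, 154.7, 147.6]
ee_rot: [-0.0, 0.999, -0.034, -0.0]
force: [-0.0, 0.4, 1.1]
grip_width: 0.999
pics/scc6.png 4
```

View pics/scc6.png

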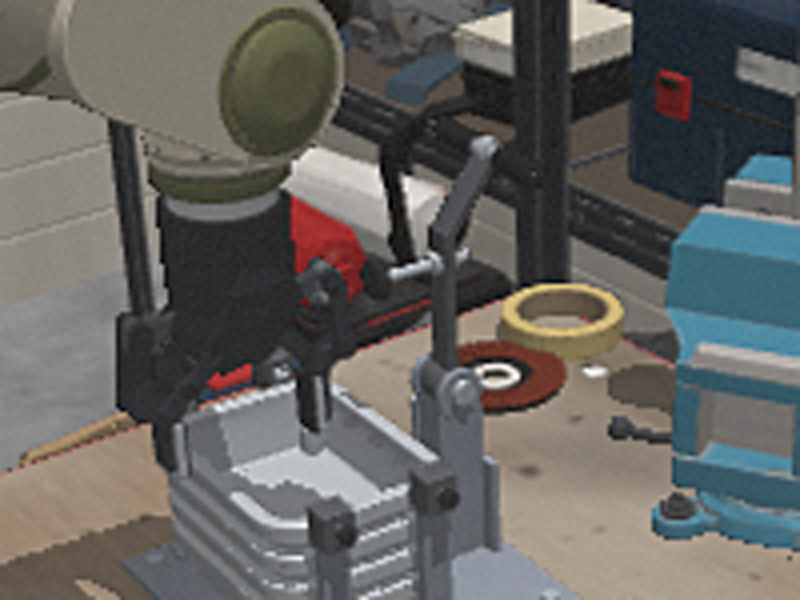

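Jaws straddle the near lip. Lower to TCP z ≈ 108.5 and close at 40 N.

```bash
python3 -m pendant '[[[-1,0,0,-0.02,0],[-1,0,0,-0.0385,0],[-1,0,0,-0.0385,0],[0,0,0,-0.0385,0],[0.4,0,0,-0.0385,0],[1,0,0,-0.0385,0],[1,0,0,-0.0385,0],[1,0,0,-0.0385,0],[1,0,0,-0.0385,0],[1,0,0,-0.0385,0],[1,0,0,-0.0385,0]]]' 40
python3 - <<'E'
from h import *
p,d=vision.capture("scene"); crop(p,180,300,130,220,"pics/scc7.png"); np.savez("scene7.npz",p=p,d=d)
E
```

```text
time_s: 8.8
eef_pos: [430.1, 153.7, 108.9]
ee_rot: [-0.0, 0.999, -0.035, 0.0]
force: [0.1, -0.5, 2.9]
grip_width: 0.116
pics/scc7.png 6
```

View pics/scc7.png

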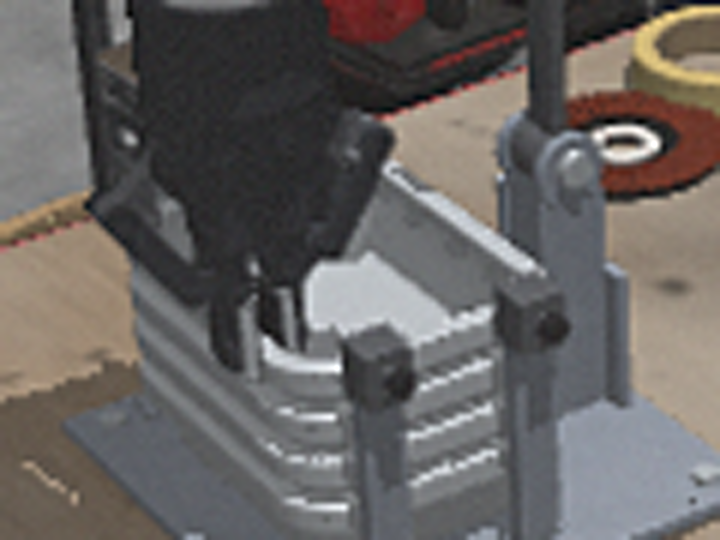

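```bash
python3 -m pendant '[[[1,0,0,0.001,0],[1,0,0,0.002,0],[1,0,0,0.003,0],[1,0,0,0.004,0],[1,0,0,0.005,0],[1,0,0,0.006,0],[1,0,0,0.007,0],[1,0,0,0.007,0]]]' 40
python3 - <<'E'
from h import *
p,d=vision.capture("scene"); crop(p,180,300,130,220,"pics/scc8.png"); np.savez("scene8.npz",p=p,d=d)
p,d=vision.capture("top"); crop(p,155,255,170,245,"pics/topc8.png");np.savez("top8.npz",p=p,d=d)
E
```

```text
time_s: 9.65
eef_pos: [429.4, 153.8, 115.5]
ee_rot: [0.0, 0.999, -0.035, -0.001]
force: [-1.7, 1.6, -9.3]
grip_width: 0.116
pics/scc8.png 6
pics/topc8.png 8
```

View pics/scc8.png

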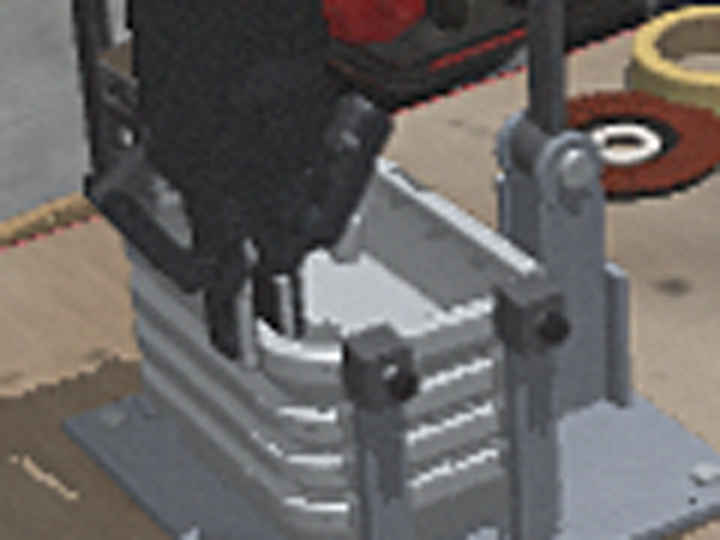

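View pics/topc8.png

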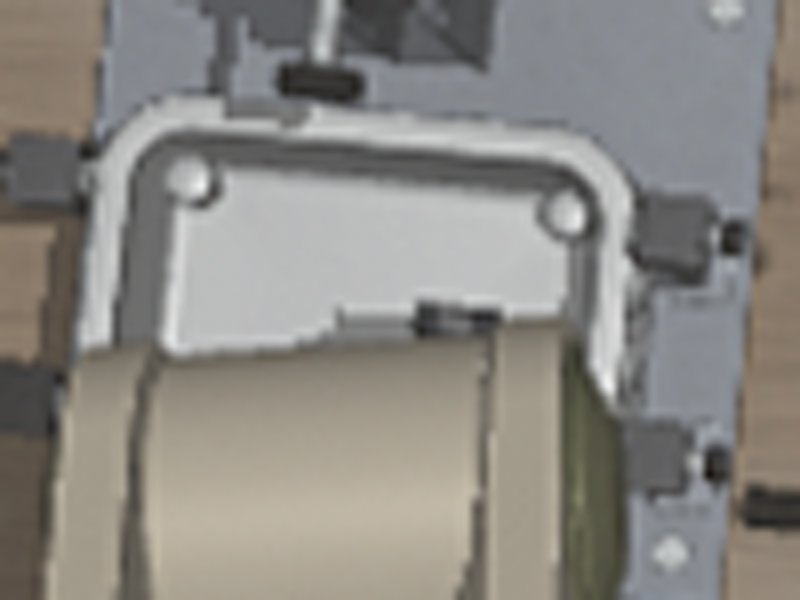

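```bash
python3 -m pendant '[[[1,0,0,0.001,0],[1,0,0,0.002,0],[1,0,0,0.003,0],[1,0,0,0.004,0],[1,0,0,0.005,0],[1,0,0,0.005,0],[1,0,0,0.005,0]]]' 40
python3 - <<'E'
from h import *
p,d=vision.capture("scene"); crop(p,180,300,130,220,"pics/scc9.png"); np.savez("scene9.npz",p=p,d=d)
c=np.radians(-4); R=np.array([[np.cos(c),np.sin(c)],[-np.sin(c),np.cos(c)]])
# rim plane from scene depth: compare 7 / 9 by cradle cells
for n in (7,8,9):
    a=np.load(f"scene{n}.npz"); Q=cloud("scene",a["d"]); Q[...,:2]=(Q[...,:2]-[493.5,194.4])@R.T
    # floor inside
    out=[]
    for x0,y0 in ((35,50),(35,0),(35,-40),(0,50),(0,0),(0,-30),(-20,-50)):
        m=(abs(Q[...,0]-x0)<10)&(abs(Q[...,1]-y0)<10)&(Q[...,2]>70)&(Q[...,2]<105); out.append((int(m.sum()),np.median(Q[m][:,2]).round(1) if m.any() else None))
    # rim far
    for y0 in (-50,-20,20,50):
        m=(abs(Q[...,0]-60)<5)&(abs(Q[...,1]-y0)<15)&(Q[...,2]>115)&(Q[...,2]<150); out.append((y0,int(m.sum()),np.median(Q[m][:,2]).round(1) if m.any() else None))
    m=(abs(Q[...,1]+80)<5)&(Q[...,2]>115)&(Q[...,2]<150)&(abs(Q[...,0])<25); out.append(("rt",int(m.sum()),np.median(Q[m][:,2]).round(1)))
    print(n,out)
E
```

```text
time_s: 10.45
eef_pos: [430.1, 153.7, 120.9]
ee_rot: [0.0, 0.999, -0.035, 0.0]
force: [-1.1, 1.5, -7.6]
grip_width: 0.114
pics/scc9.png 6
7 [(38, np.float64(82.6)), (29, np.float64(81.6)), (0, None), (0, None), (25, np.float64(82.2)), (0, None), (0, None), (-50, 33, np.float64(124.5)), (-20, 37, np.float64(124.5)), (20, 38, np.float64(124.9)), (50, 20, np.float64(123.3)), ('rt', 29, np.float64(123.6))]
8 [(46, np.float64(83.7)), (24, np.float64(83.4)), (0, None), (1, np.float64(84.9)), (20, np.float64(85.0)), (0, None), (0, None), (-50, 25, np.float64(125.3)), (-20, 32, np.float64(124.4)), (20, 30, np.float64(123.9)), (50, 20, np.float64(124.1)), ('rt', 45, np.float64(127.2))]
9 [(53, np.float64(88.0)), (18, np.float64(84.8)), (0, None), (0, None), (15, np.float64(87.3)), (0, None), (0, None), (-50, 32, np.float64(126.9)), (-20, 33, np.float64(125.1)), (20, 31, np.float64(124.9)), (50, 24, np.float64(123.1)), ('rt', 50, np.float64(131.5))]
```

View pics/scc9.png

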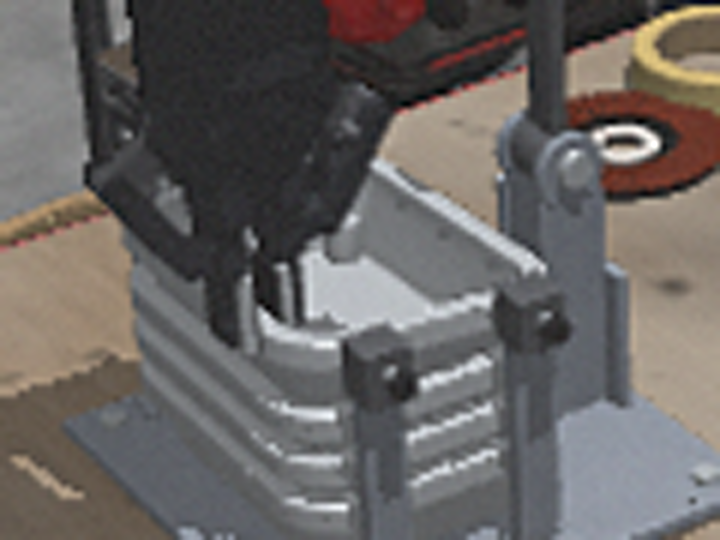

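```bash
python3 -m pendant '[[[1,0,0,0.001,0],[1,0,0,0.002,0],[1,0,0,0.002,0],[1,0,0,0.002,0],[1,0,0,0.002,0],[1,0,0,0.002,0]]]' 40
python3 -m pendant '[[[1,0,0,0,0],[1,0,0,0,0],[1,0,0,0.002,0],[1,0,0,0.004,0],[1,0,0,0.006,0],[1,0,0,0.008,0],[1,0,0,0.010,0],[1,0,0,0.012,0],[1,0,0,0.012,0]]]' 100
python3 - <<'E'
from h import *
p,d=vision.capture("scene"); crop(p,180,300,130,220,"pics/scc10.png"); np.savez("scene10.npz",p=p,d=d)
E
```

```text
time_s: 11.1
eef_pos: [430.1, 153.7, 123.0]
ee_rot: [-0.0, 0.999, -0.035, 0.0]
force: [-0.9, 2.1, -5.0]
grip_width: 0.113
time_s: 12.0
eef_pos: [430.5, 153.6, 135.6]
ee_rot: [0.0, 0.999, -0.035, 0.001]
force: [-1.9, -3.3, -1.8]
grip_width: 0.099
pics/scc10.png 6
```

View pics/scc10.png

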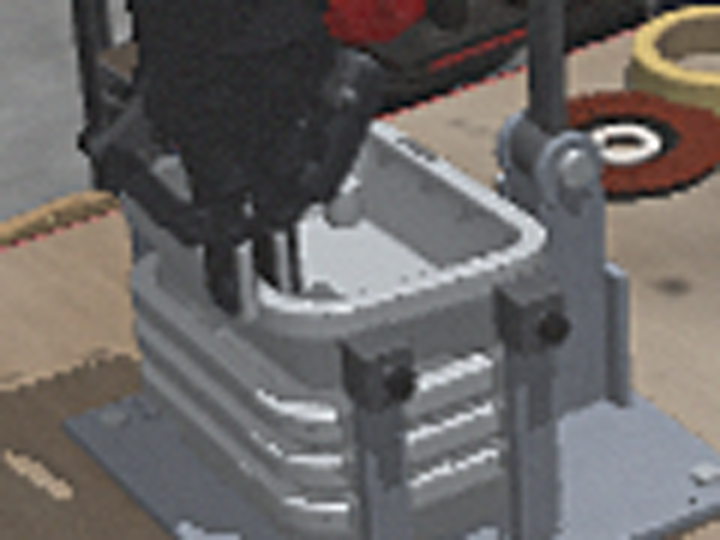

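```bash
python3 -m pendant '[[[1,0,0,0.004,0],[1,0,0,0.008,0],[1,0,0,0.012,0],[1,0,0,0.016,0],[1,0,0,0.020,0],[1,0,0,0.024,0],[1,0,0,0.028,0],[1,0,0,0.028,0]]]' 100
python3 - <<'E'
from h import *
p,d=vision.capture("scene"); crop(p,180,300,130,220,"pics/scc11.png"); np.savez("scene11.npz",p=p,d=d)
E
```

```text
time_s: 12.85
eef_pos: [430.2, 153.8, 163.3]
ee_rot: [-0.0, 0.999, -0.035, 0.0]
force: [-0.2, 0.4, -0.8]
grip_width: 0.094
pics/scc11.png 6
```

View pics/scc11.png

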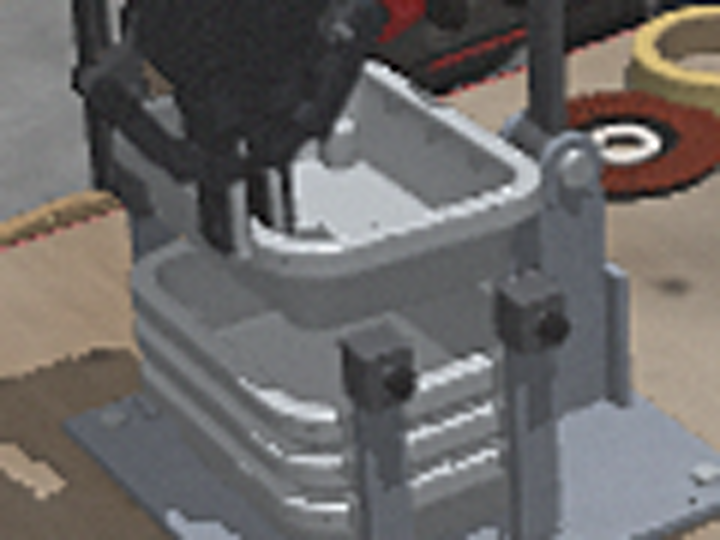

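```bash
python3 -m pendant '[[[1,-0.015,0,0.004,0],[1,-0.035,0,0.008,0],[1,-0.055,0,0.014,0],[1,-0.075,0,0.022,0],[1,-0.085,-0.015,0.030,0],[1,-0.085,-0.035,0.036,0],[1,-0.085,-0.060,0.036,0],[1,-0.085,-0.090,0.036,0],[1,-0.085,-0.12,0.036,0],[1,-0.085,-0.15,0.036,0],[1,-0.085,-0.18,0.036,0],[1,-0.085,-0.21,0.036,0],[1,-0.080,-0.24,0.036,0],[1,-0.07,-0.27,0.036,0],[1,-0.06,-0.30,0.036,0],[1,-0.045,-0.325,0.036,0],[1,-0.03,-0.35,0.036,0],[1,-0.02,-0.37,0.036,0],[1,-0.02,-0.37,0.036,0]]]' 100
python3 -m pendant '[[[1,0.01,-0.015,0,0],[1,0.02,-0.03,-0.01,0],[1,0.0325,-0.0484,-0.02,0],[1,0.0325,-0.0484,-0.03,0],[1,0.0325,-0.0484,-0.042,0],[1,0.0325,-0.0484,-0.051,0],[1,0.0325,-0.0484,-0.051,0],[1,0.0325,-0.0484,-0.051,0]]]' 100
python3 - <<'E'
from h import *
p,d=vision.capture("scene"); crop(p,180,440,130,330,"pics/scc12.png"); np.savez("scene12.npz",p=p,d=d)
p,d=vision.capture("top"); crop(p,135,415,130,290,"pics/topc12.png",2);np.savez("top12.npz",p=p,d=d)
E
```

```text
time_s: 14.8
eef_pos: [410.5, -218.1, 198.3]
ee_rot: [0.0, 0.999, -0.036, -0.0]
force: [0.8, 0.8, -1.8]
grip_width: 0.093
time_s: 15.6
eef_pos: [442.4, -264.4, 148.1]
ee_rot: [0.0, 0.999, -0.035, 0.0]
force: [-0.5, 0.6, -0.9]
grip_width: 0.091
pics/scc12.png 3
pics/topc12.png 2
```

View pics/scc12.png

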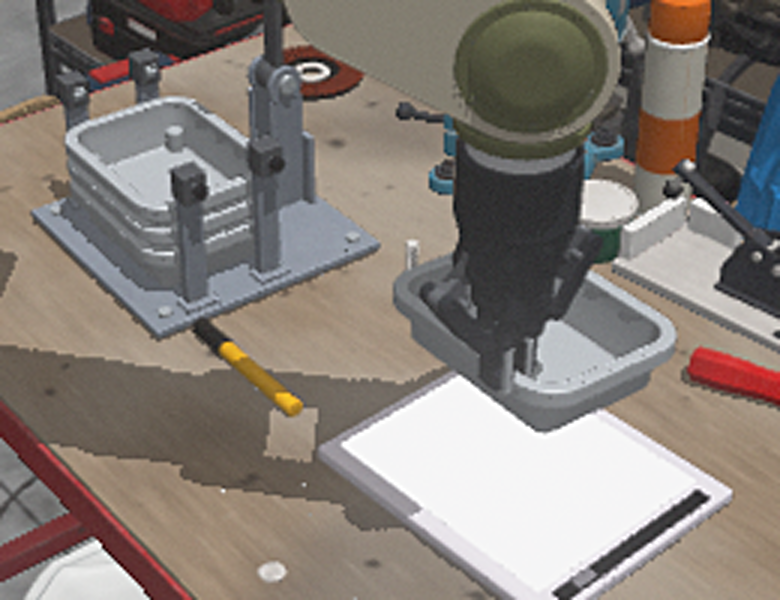

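View pics/topc12.png

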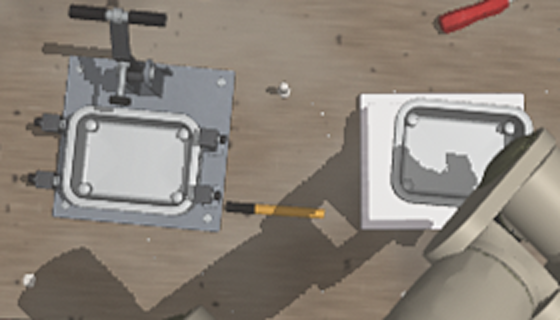

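Run:
```python
from h import *
c=np.radians(-4); R=np.array([[np.cos(c),np.sin(c)],[-np.sin(c),np.cos(c)]])
T=cloud("top",np.load("top12.npz")["d"]); S=cloud("scene",np.load("scene12.npz")["d"])
Q=T.copy(); Q[...,:2]=(T[...,:2]-[506,-224])@R.T
m=(abs(Q[...,0])<45)&(abs(Q[...,1])<60)&(Q[...,2]>90)&(Q[...,2]<140); q=Q[m]
A=np.c_[q[:,:2],np.ones(len(q))]
w=np.ones(len(q),bool)
for _ in range(5):
    k=np.linalg.lstsq(A[w],q[w,2],rcond=None)[0]; w=abs(q[:,2]-A@k)<5
print("floor plane",k.round(3),w.sum())
m=(Q[...,2]>140)&(Q[...,2]<185)
for nm,mm in (("far",m&(Q[...,0]>40)&(Q[...,0]<90)&(Q[...,1]>-30)&(Q[...,1]<40)),("left",m&(Q[...,1]>60)&(Q[...,1]<110)&(Q[...,0]<30)&(Q[...,0]>-30))):
    s=Q[mm]; print(nm,len(s),np.percentile(s,[3,50,97],axis=0).round(1))
C=T.copy(); C[...,:2]=(T[...,:2]-[493.5,194.4])@R.T
m=(abs(C[...,2]-100)<10)&(abs(C[...,0])<75)&(abs(C[...,1])<86)
s=C[m&((abs(C[...,0])>52)|(abs(C[...,1])>72))]; print("2nd rim",len(s),np.median(s[:,2]),s.min(0),s.max(0))
h=C[(C[...,2]>275)&(abs(C[...,1])<60)&(abs(C[...,0]-145)<40)]; print("handle",h.mean(0))
```

```text
floor plane [-4.50000e-02 -2.60000e-02  1.14392e+02] 1347
far 150 [[ 54.9 -27.9 141.1]
 [ 59.7   4.8 153.6]
 [ 66.1  37.6 158.3]]
left 117 [[-27.1  75.9 147.8]
 [ -0.3  81.3 155.4]
 [ 29.1  86.5 160. ]]
2nd rim 869 99.64893368211501 [-65.75563965 -85.96133826  90.20940461] [ 66.4308473   85.90931045 108.46859565]
handle [146.93985985  -1.35023788 289.9188923 ]
```

```bash
python3 -m pendant '[[[1,0,0,0,0],[1,0,0,0,0],[1,0,0,0,0]]]' 100
python3 -c "
from rig import order,monitor
print(monitor.sense()['grip_width'],monitor.sense()['force']); print(order.finish_job())"
```

```text
time_s: 16.0
eef_pos: [442.5, -264.7, 148.0]
ee_rot: [0.0, 0.999, -0.035, 0.0]
force: [0.3, -0.1, -1.7]
grip_width: 0.092
0.09160199319316686 [ 0.27744874 -0.10402935 -1.72961004]
the job is handed in; nothing more can be done
None
```

I handed the job in at 16.0 s of the 62 s allowed, with the top tray held over the light panel; the rig gave no verdict.

- **Lever:** I gripped the T-handle, swung it up along its arc and let go. It was about upright after release, and the handle read the same place at the end.
- **Corner raise:** I gripped the near lip close to the right corner and lifted about 14 mm, then paused. The far rim's left end stayed at its start height within camera noise, so the opposite corner was still in the stack. At that height I measured the rim only, not the floor corners that are judged.
- **Peel and carry:** I raised the grip to 100 N, peeled the tray off and carried it toward the robot and then across to the panel.

Last checks:

| Check | Result |
|---|---|
| Tray centre over panel centre | within about 1–2 mm |
| Tray tilt | about 3° |
| Tray underside above the panel | about 9–10 cm |
| Force on the tool | 1.7 N, about the tray's weight, so it touched nothing else |
| Second tray rim height | 100 mm measured, 101 mm expected |
| Bolt and marker | look unmoved in the pictures; I took no measurement of them at the end |

No check failed or disagreed. Early readings of the stack's middle differed by about 2–3 mm sideways, and I settled that with the second picture.

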